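# Clamp the sample jar on the bench shaker

## Task

Secure the steel sample jar on the bench shaker: with the outside of a finger push the orange clamp strap round by its free outer side, without gripping it, until it is fully home against its stop over the jar, and only then press the red cam lever fully down so that the rubber pad clamps the jar lid. Nothing is to be picked up: leave the jar sitting in its nest and do not disturb the spare jar, the bottle or the dish standing around the shaker.

Things in the scene. Friction and masses are not known exactly. Their poses are not given: they have to be found in the camera images.
- shaker: Low white bench shaker, fixed to the bench, housing 260 x 170 mm (x, y), top 47 mm above the bench. Origin on the bench under the centre of the jar; the housing spans x -100 to +160 mm and y -85 to +85 mm. Its x axis runs from the jar to the clamp post: the vertical post (22 mm diameter) stands at x = +105 mm, y = 0. A dark steel stop pillar 12 x 12 mm, 138 mm high, stands at x = +70, y = -19 mm. The jar sits in a black ring nest (82 mm outside, rim 59 mm above the bench).
- strap (a joint): Angle of the orange clamp strap about the vertical post (rad): 0 = fully home against the stop, over the jar, pointing along the shaker's -x; positive = swung away towards the shaker's +y, at most 1.6. At angle q it points along (-cos q, +sin q) in the shaker's x, y. Starts swung away. Light friction (about 0.1 N m); it stays where it is left.
- strap_pivot (a point): Point on the post axis, at the top face of the strap (141 mm above the bench). A 20 mm nut rises 7 mm above it.
- strap_push (a point): Middle of the strap's free end part, 158 mm from the post axis, half-way up its side faces (133 mm above the bench). The strap is a straight bar 24 mm wide and 16 mm high (125 to 141 mm above the bench), from the post axis to 180 mm out; the jar's edge is passed at 72 to 139 mm from the axis, so the last 40 mm is free below. The lever's fork, 30 mm wide, rises 26 mm above the strap's top 105 mm from the post axis.
- strap_edge: Thin black rubber edging (8 mm, included in the strap's 24 mm width) all along the strap's inner side, the one that leads as it swings home (the shaker's -y side when home). The opposite, orange side is the outer side to push on. Origin on the post axis, at bench level.
- lever (a joint): Angle of the red cam lever on the strap (rad): 0 = up, leaning 60 degrees above level and pointing back over the strap to the post; 1.05 = fully down, level along the strap (its stop). Starts up, between 0 and 0.25. Friction about 0.22 N m (some 4 N at the paddle); it stays where it is left. Its axis is level, across the strap, 105 mm from the post axis and 156 mm above the bench.
- lever_press (a point): Centre of the upper face of the lever's paddle (34 x 26 mm), 60 mm from the lever's axis (the paddle spans 43 to 77 mm from it) and 5 mm above the lever's centre line; moves with the lever. When the strap is home and the lever fully down it lies 45 mm from the post axis towards the jar and 161 mm above the bench.
- clamp_pad: Black sprung rubber pad, 24 mm across, under the strap 105 mm from the post axis. With the lever up its face is 2.5 to 4 mm higher than the jar's lid; the lever drives it down on the lid with about 10 N. Origin on its axis, 6 mm above its lower face; moves with it.
- jar: Loose steel sample jar with a flat aluminium lid, 67 mm diameter, 70 mm high, standing in the shaker's nest; origin at the centre of its underside, 45 mm above the bench, so its lid's top is 115 mm above the bench.
- spare_jar_center (a point): Centre of a loose spare steel jar with a blue lid, 67 mm diameter, 70 mm high, standing on the bench on the shaker's -y side. Bystander.
- bottle_center (a point): Centre (half-way up) of a loose amber bottle, 48 mm diameter, 95 mm high, standing on the bench on the shaker's -y side. Bystander.
- dish_center (a point): Middle of a loose low round dish with a white lid, 64 mm diameter, 18 mm high, on the bench on the shaker's +y side. Bystander.
Things that resemble listed ones, but are neither listed nor needed, are in the scene too. Leave any green or turquoise look-alike of the jar alone.

How it is judged:
On the way, in this order (a step that is already met when the one before it is completed fails the run):
1. the strap is home over the jar, with the lever still up (value of joint strap below 0.08 rad and value of joint lever below 0.6 rad), for 0.2 s.
2. the cam lever is fully down with the strap home (value of joint strap below 0.08 rad and value of joint lever above 0.97 rad), for 0.2 s.
At the end, for the whole second after the job is handed in: The strap is within 0.08 rad of its home stop, the lever within 0.08 rad of fully down, the rubber pad presses on the jar lid with more than 3 N, the jar stands upright and at rest in its nest, and the three bystanders are within 25 mm of where they stood (all of step 2 and contact force between clamp_pad and jar above 3 N and z of jar in the frame of shaker below 0.049 m and angle between jar's own z axis and vertical below 0.05 rad and linear speed of jar below 0.02 m/s and distance of each of spare_jar_center, bottle_center, dish_center from where it was at the start of the episode below 0.025 m); the robot touches nothing.
It fails at once if the strap is gripped, or worked from its inner (black-edged) side (contact force between the fingers and strap_edge above 3 N).
It fails at once if the lever is pushed down before the strap is home (value of joint strap above 0.15 rad and value of joint lever above 0.6 rad).
It fails at once if the jar is lifted or knocked in its nest (distance of jar from where it was at the start of the episode above 0.01 m or angle between jar's own z axis and vertical above 0.15 rad).
It fails at once if a bystander is knocked over, lifted or pushed more than 25 mm (distance of any of spare_jar_center, bottle_center, dish_center from where it was at the start of the episode above 0.025 m).
It also fails if it takes over 53 s, if anything falls off the work surface, if the arm or the gripper's body presses on something with over 40 N, if the wrist force passes 120 N, or if a joint passes its speed limit or range.

## Robot

A 7-joint arm with a two-finger parallel gripper is mounted at the origin on the work surface. World frame = base frame: x ahead of the robot, y to its left, z up, the work surface at z = 0. Lengths are in m, angles in rad, forces in N, time in s.
With the tool pointing down it reaches from about 0.425 to 0.925 m from the base axis. Payload 6.8 kg.
Tool frame: the origin (TCP) lies on the front face of the gripper's body, between the roots of the fingers; the fingertips stand 73 mm ahead of it and the grasp point (between the pads) lies 54 mm ahead of it (env.nose_length is the distance from the TCP to the fingertips, in m); z points along the fingers, y is the direction in which the jaws open and shut (so a half turn about z gives the same grasp; the last joint's range is limited). The gripper opens to 85 mm and grips with 20 to 120 N. Pads are 22 mm wide; open, the fingers measure 114 mm over their backs; the gripper's body (76 mm by 85 mm) begins 54 mm behind the grasp point. The pads swing forward as they close: fully open they stand 13 mm farther back than shut.
Start: joints at [-1.222, 0.477, 0.022, 1.555, -0.011, 1.109, -0.083], TCP at [0.298, 0.606, 0.304] pointing down, gripper open.
Joint ranges: [-2.96, 2.96], [-0.34, 2.1], [-1.41, 1.46], [0.24, 2.44], [-1.37, 4.51], [0.17, 1.92], [-2.96, 2.96]. Speed limits (rad/s): [2.39, 2.39, 3.14, 3.14, 3.14, 3.14, 3.14].

## Interface

Orientations are given as a unit quaternion [w, x, y, z].
In Python, from cell import env, kin, camera, calibration, job gives the robot as it stands. The module is installed in compiled form; this text tells all that it offers. Calls block until the motion is done:
- env.reach(position, orientation): joint-space move of the TCP to a pose.
- env.movel(position, velocity=0.15, rot=None, stop_force=None): straight line of the TCP; rot=None keeps the orientation; velocity is the mean speed in m/s. With stop_force (N) it stops when the force on the tool has changed by that much, and returns True; else False.
- env.goto_joints(angles): joint-space move.
- env.grip(opening, f_grip=None): finger opening in m; f_grip is the grip in N (None keeps the last); returns when the fingers have stopped.
- env.dwell(seconds).
- kin.inverse_kinematics(position, orientation): joint angles nearest the present ones, or None.
- env.get_state(): the state.
- camera(name): name is "side" or "top" or "wrist"; returns (picture, depth): 400x640x3 uint8, blue, green, red; 400x640 float32, m along the optical axis (not along the pixel's ray), 0 where there is no reading.
- calibration(name): a dict with "fx", "fy", "cx", "cy" (pixels), "rvec" (rotation vector, rad) and "tvec" (3), from world to camera coordinates, as OpenCV has them. Camera axes: x right, y down, z forward; pixel columns grow to the right and rows downward; lengths in m; the calibration is good to about 2 mm. A picture is of the moment at which its call begins: read the wrist's pose just before it. calibration takes no time and is no camera call; for the wrist camera it gives the pose at the moment of the call.
A pose or a line that the arm cannot do raises env.PlanningError and nothing moves.
- job.job_done(): hands the job in, once; it reports no verdict.
The state is a dict: "time": time; "qpos": joint angles; "joint_velocities": joint speeds; "joint_torque": joint torques, N m; "tcp_pos": TCP position; "orientation": TCP orientation; "force": force on the tool from outside, world axes, zero at the start; "torque": the same for the moment, N m; "opening": finger opening in m.
Only numpy, scipy, OpenCV 4.12 (cv2) and the standard library are available. Lean on these libraries where they do the work, as an engineer would, in place of code of your own. Each camera call takes 0.05 s, during which the arm holds its last target. There are 200 camera calls.

## Working session

There is one attempt and no reset: what is moved stays moved. The work goes in short steps, each a Python script; the robot and the scene stay as the last script left them, time stands still between calls to the robot, and variables do not carry over. Pictures are saved under pics/ and viewed, about 8 in all and at most 12, crops included, and the job is handed in when it is done.

```bash
mkdir -p pics; cat > h.py <<'E'
import numpy as np, cv2
from cell import env, kin, camera, calibration, job
def cap(n):
    c=calibration(n); p,d=camera(n); return p,d,c
def world(d,c):
    R=cv2.Rodrigues(np.array(c["rvec"],float))[0]; t=np.array(c["tvec"],float).ravel()
    v,u=np.mgrid[:d.shape[0],:d.shape[1]]
    P=np.stack([(u-c["cx"])/c["fx"]*d,(v-c["cy"])/c["fy"]*d,d],-1)
    W=(P-t)@R; W[d<=0]=np.nan; return W
E
python3 - <<'E'
from h import *
for n in("top","side"):
    p,d,c=cap(n); cv2.imwrite(f"pics/{n}0.png",p); np.savez(f"{n}0.npz",p=p,d=d,W=world(d,c))
    print(n,c)
print(env.get_state())
E
```

```text
top {'fx': 437.14569096884844, 'fy': 437.14569096884844, 'cx': 315.3779828691859, 'cy': 199.95660188994074, 'rvec': array([ 2.13827464, -2.19570234,  0.10506588]), 'tvec': array([0.02539163, 0.59281307, 0.98787259])}
side {'fx': 454.1107582409455, 'fy': 454.1107582409455, 'cx': 317.4527611276313, 'cy': 201.3875722893834, 'rvec': array([ 2.09574881, -0.87758541,  0.42585753]), 'tvec': array([-0.4079376 ,  0.34223134,  0.75105139])}
{'time': 0.1, 'qpos': array([-1.22210452,  0.47775527,  0.02233469,  1.55634106, -0.01150337,
        1.10930904, -0.08313499]), 'joint_velocities': array([-1.43632800e-04, -2.19575264e-03, -1.76226494e-03, -1.74716267e-03,
        6.40223085e-05, -3.87326300e-05,  1.56322060e-04]), 'joint_torque': array([ 4.15311952e-03, -5.97756529e+01,  1.61367539e+00, -2.81956565e+01,
        1.28566381e-02,  5.04704949e-03,  1.81980204e-05]), 'tcp_pos': array([0.29753808, 0.60542502, 0.30300218]), 'orientation': array([-1.33204110e-04,  2.26419809e-01,  9.74029445e-01, -8.31749104e-04]), 'force': array([ 0.24216454, -0.37080255,  0.78055281]), 'torque': array([ 0.00583151, -0.02871794,  0.00673326]), 'opening': 0.08519527069680694}
```

View pics/top0.png

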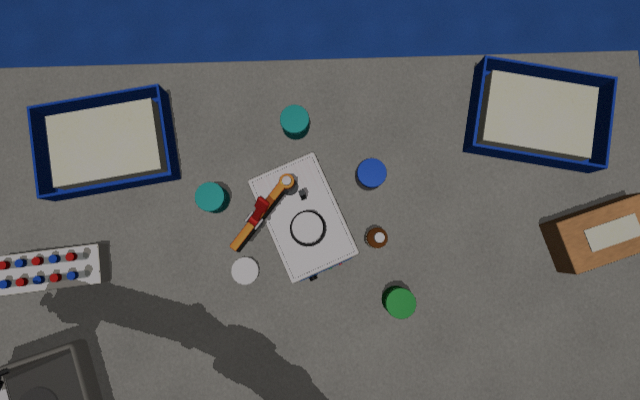

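View pics/side0.png

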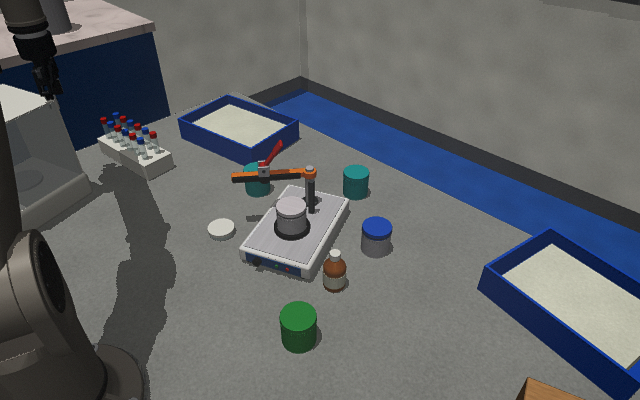

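The top view shows the post nut at (288,181), the strap tip at (237,246), the jar in its ring nest at (308,228), the dish at (245,270), the blue spare jar at (371,173) and the bottle at (377,237). The turquoise jars (294,121), (210,197) and the green one (400,303) are look-alikes to leave alone. The grey-lidded jar under the strap's sweep, in the black nest, is the only one that fits the jar description.

```bash
python3 - <<'E'
from h import *
from scipy.spatial import cKDTree
def info(m,W,s):
    P=W[m];P=P[~np.isnan(P[:,0])];print(s,len(P),np.median(P,0).round(4),P.min(0).round(3),P.max(0).round(3));return P
z=np.load("top0.npz");p,d,W=z["p"],z["d"],z["W"]
hsv=cv2.cvtColor(p,cv2.COLOR_BGR2HSV);H,S,V=hsv[...,0],hsv[...,1],hsv[...,2]
v,u=np.mgrid[:400,:640]
box=(u>225)&(u<305)&(v>165)&(v<255)
o=box&(H>9)&(H<22)&(S>130)&(W[...,2]>.12)
P=info(o,W,"orange");Q=P[abs(P[:,2]-.141)<.008][:,:2].astype(np.float32)
l=cv2.fitLine(Q,cv2.DIST_HUBER,0,.01,.01).ravel();print("line",l, "extent",np.percentile((Q-l[2:])@l[:2],[1,99]))
r=box&((H<7)|(H>174))&(S>150)&(W[...,2]>.12); info(r,W,"red")
nut=(abs(u-288)<7)&(abs(v-181)<7)&(W[...,2]>.144);info(nut,W,"nut")
lid=(np.hypot(u-308,v-228)<20)&(abs(W[...,2]-.115)<.006);L=info(lid,W,"lid");
(c,rr)=cv2.minEnclosingCircle(L[:,:2].astype(np.float32));print(c,rr)
hs=(u>240)&(u<365)&(v>145)&(v<290)&(abs(W[...,2]-.047)<.005);Hs=info(hs,W,"hous")
print(cv2.minAreaRect(Hs[:,:2].astype(np.float32)))
for n,(a,b) in dict(spare=(371,173),bottle=(377,237),dish=(245,270),tq1=(294,121),tq2=(210,197),green=(400,303)).items():
    info(np.hypot(u-a,v-b)<6,W,n)
c=p[140:300,190:400];cv2.imwrite("pics/crop.png",cv2.resize(c,None,fx=3.6,fy=3.6,interpolation=cv2.INTER_CUBIC))
E
```

```text
orange 553 [0.5704 0.1094 0.1409] [0.483 0.053 0.125] [0.638 0.188 0.219]
line [ 0.76955426 -0.6385814   0.55861914  0.12374698] extent [-0.09144383  0.09870093]
red 279 [0.5604 0.12   0.1984] [0.531 0.099 0.14 ] [0.583 0.147 0.222]
nut 74 [0.6246 0.0689 0.1482] [0.61  0.06  0.144] [0.635 0.078 0.152]
lid 773 [0.5287 0.0287 0.115 ] [ 0.496 -0.003  0.111] [0.562 0.061 0.12 ]
(0.5288359522819519, 0.02862219512462616) 0.033521197736263275
hous 6253 [0.5536 0.0337 0.0467] [ 0.407 -0.103  0.042] [0.704 0.164 0.052]
((0.5693181157112122, 0.005854442715644836), (0.26051193475723267, 0.24159295856952667), 22.675575256347656)
spare 108 [ 0.6468 -0.1172  0.0697] [ 0.635 -0.129  0.066] [ 0.658 -0.106  0.074]
bottle 109 [ 0.5028 -0.1217  0.0944] [ 0.492 -0.133  0.07 ] [ 0.514 -0.113  0.1  ]
dish 108 [0.4355 0.1775 0.018 ] [0.424 0.165 0.013] [0.447 0.19  0.022]
tq1 109 [0.7715 0.0535 0.0699] [0.76  0.042 0.065] [0.784 0.065 0.074]
tq2 109 [0.6021 0.2451 0.0704] [0.591 0.234 0.065] [0.614 0.257 0.075]
green 109 [ 0.3586 -0.1691  0.0706] [ 0.347 -0.18   0.065] [ 0.37  -0.158  0.075]
```

View pics/crop.png

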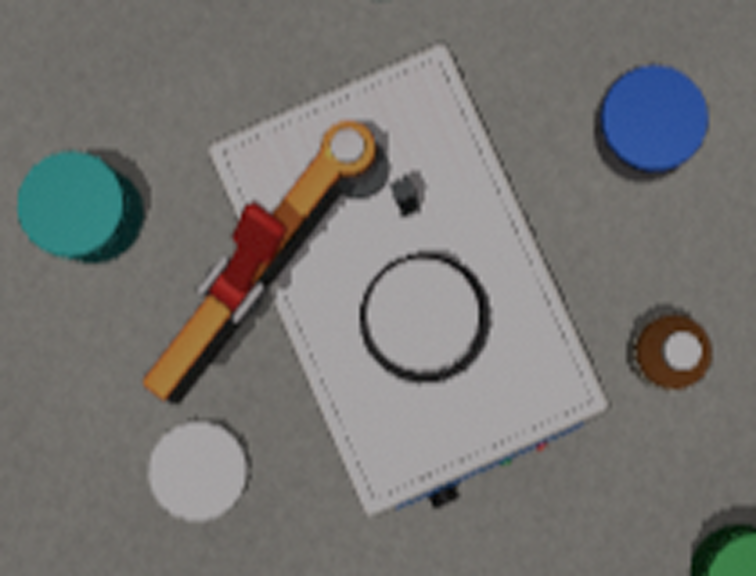

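Pivot is at about (0.625, 0.069), the shaker yaw is about 23° and the strap is at q≈1.09. The crop confirms the black edging on the jar-facing side and the orange outer side facing up-left. I'll push with closed fingers.

```bash
cat >> h.py <<'E'
from scipy.spatial.transform import Rotation as Ro
P0=np.array([.6246,.0692]); YAW=np.arctan2(.0692-.0286,.6246-.5288)
def dirs(q):
    a=np.pi+YAW-q; return np.array([np.cos(a),np.sin(a)]),np.array([np.sin(a),-np.cos(a)])  # radial, outward(+q)
def quat(q):
    y=np.append(dirs(q)[1],0); z=np.array([0,0,-1.]); x=np.cross(y,z)
    k=Ro.from_matrix(np.c_[x,y,z]).as_quat(); return k[[3,0,1,2]]
def pose(q,r,off,tipz):
    d,t=dirs(q); return np.append(P0+r*d+off*t,tipz+env.nose_length)
def st(s=""):
    e=env.get_state();print(s,round(e["time"],2),e["tcp_pos"].round(4),e["force"].round(1))
E
python3 - <<'E'
from h import *
print(env.nose_length,np.degrees(YAW))
env.grip(0,20)
q=1.09
env.reach(pose(q,.162,.065,.2),quat(q));st("above")
env.movel(pose(q,.162,.06,.12),.12);st("down")
for q in np.arange(1.0,.1,-.15):
    env.movel(pose(q,.162,.027,.12),.06,rot=quat(q));st(q)
p,d,c=cap("side");cv2.imwrite("pics/s1.png",p[100:300,160:420].repeat(3,0).repeat(3,1))
E
```

```text
0.0726 22.96721053162347
above 2.53 [0.5404 0.2244 0.2726] [0.7 0.8 0.4]
down 3.35 [0.5381 0.2189 0.1932] [-0.3 -0.5  1.3]
1.0 4.29 [0.5063 0.183  0.1927] [-0.   0.5  0.5]
0.85 4.85 [0.4907 0.1642 0.1927] [ 0.1 -0.5 -0.1]
0.7 5.41 [0.478  0.1431 0.1926] [ 0.2  0.2 -0.5]
0.5499999999999999 5.97 [0.4686 0.1204 0.1927] [-0.1  1.1 -0.7]
0.3999999999999999 6.53 [0.4627 0.0965 0.1926] [-0.1  0.4  0.1]
0.2499999999999999 7.08 [0.4605 0.072  0.1926] [0.1 0.4 0.1]
```

View pics/s1.png

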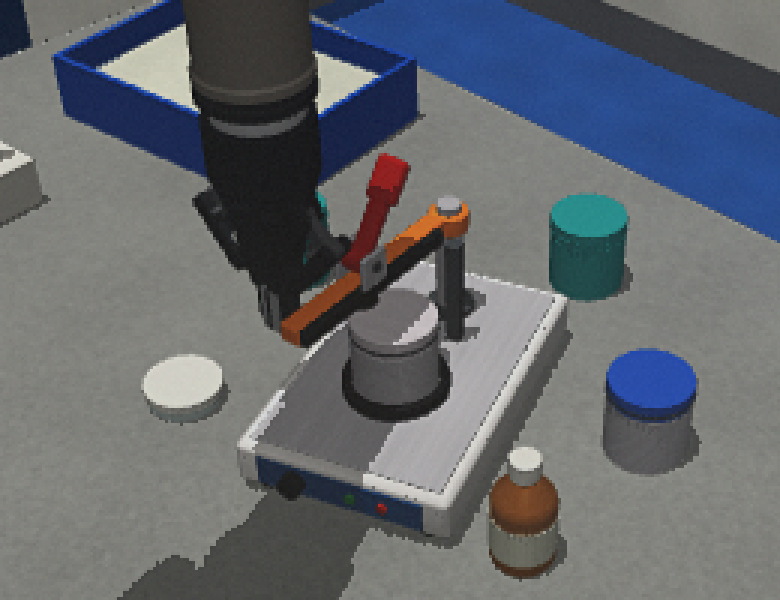

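The side view shows the strap travelling with the finger against its orange outer end (crop 285,330), the lever still up (crop 390,170) and the jar undisturbed. Next is pushing home with a force guard.

```bash
python3 - <<'E'
from h import *
env.movel(pose(.1,.162,.027,.12),.05,rot=quat(.1));st()
hit=env.movel(pose(-.06,.162,.027,.12),.025,rot=quat(0),stop_force=8);st(hit)
d,t=dirs(0); e=env.get_state()["tcp_pos"][:2]-P0; print("r,off",e@d,e@t)
env.dwell(.3);st()
x=pose(0,.162,e@t+.04,.12);env.movel(x,.1);x=x.copy();x[2]+=.15;env.movel(x,.2);st()
p,dd,c=cap("top");np.savez("t1.npz",p=p,d=dd,W=world(dd,c))
W=world(dd,c);hsv=cv2.cvtColor(p,cv2.COLOR_BGR2HSV);H,S=hsv[...,0],hsv[...,1]
m=(H>9)&(H<22)&(S>130)&(abs(W[...,2]-.141)<.008);m[:165]=0;m[260:]=0;m[:,:230]=0;m[:,365:]=0
Q=W[m][:,:2].astype(np.float32);l=cv2.fitLine(Q,cv2.DIST_HUBER,0,.01,.01).ravel();print(len(Q),l,np.degrees(np.arctan(l[1]/l[0])))
cv2.imwrite("pics/t1.png",cv2.resize(p[140:300,190:400],None,fx=3.6,fy=3.6))
E
```

```text
7.78 [0.4618 0.0473 0.1926] [-0.6  0.1 -0.1]
True 8.51 [0.4655 0.03   0.1924] [0.3 2.3 2.4]
r,off 0.16174248748541314 0.025988638141772314
 8.81 [0.4652 0.03   0.1921] [-0.   1.2  0.7]
 10.26 [0.4492 0.0663 0.3415] [ 0.8  0.1 -0.3]
469 [0.9247041  0.38068667 0.5468118  0.03857541] 22.376223
```

View pics/t1.png

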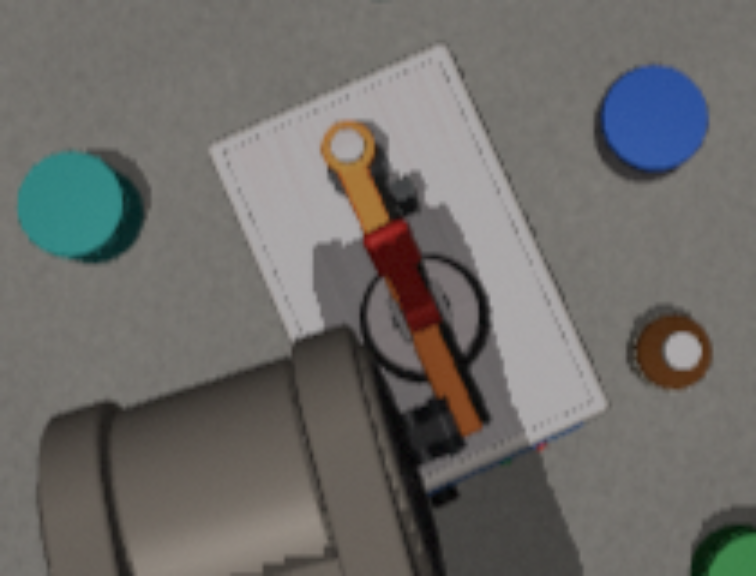

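The strap is home over the jar: the top view shows it running from the nut (crop 348,145) to the tip (crop 470,420), against the stop and in line with the shaker. The finger offset of 26 mm matches q≈0. Next I'll press the lever along its arc.

```bash
python3 - <<'E'
from h import *
R=quat(0)
env.movel(pose(0,.105,0,.26),.15,rot=R);st()
def lp(phi,s=.063,c=0):
    r=.105-s*np.cos(phi)+.005*np.sin(phi)+.011; z=.156+s*np.sin(phi)+.005*np.cos(phi)+c
    return pose(0,r,0,z)
env.movel(lp(np.radians(60),c=.012),.1);st("start")
for a in (52,44,36,28,20,13,7):
    h=env.movel(lp(np.radians(a)),.05,stop_force=45);st((a,h))
    if h: break
E
```

```text
11.04 [0.5273 0.0286 0.3321] [-0.1  0.2 -0. ]
start 11.57 [0.5426 0.0347 0.2975] [-0.4 -0.1  0.8]
(52, False) 12.08 [0.5498 0.0375 0.281 ] [ 0.3 -0.2  0.9]
(44, False) 12.41 [0.5566 0.0404 0.2757] [-0.2  0.7 -0.6]
(36, False) 12.73 [0.5622 0.0428 0.2693] [-0.2  0.3  0.3]
(28, False) 13.06 [0.5669 0.0448 0.2622] [ 0.7 -0.3 -0.6]
(20, False) 13.38 [0.5708 0.0464 0.2544] [ 0.2  0.3 -0. ]
(13, False) 13.69 [0.5733 0.0475 0.2472] [-0.  -0.2 -0.1]
(7, False) 13.97 [0.5748 0.0481 0.2408] [0.2 0.2 0.4]
```

No force was felt, where about 4 N was expected, so I'll look before going on.

```bash
python3 - <<'E'
from h import *
p,d,c=cap("side");cv2.imwrite("pics/s2.png",cv2.resize(p[130:260,220:380],None,fx=4.5,fy=4.5,interpolation=cv2.INTER_CUBIC))
E
```

```text
(no output)
```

View pics/s2.png

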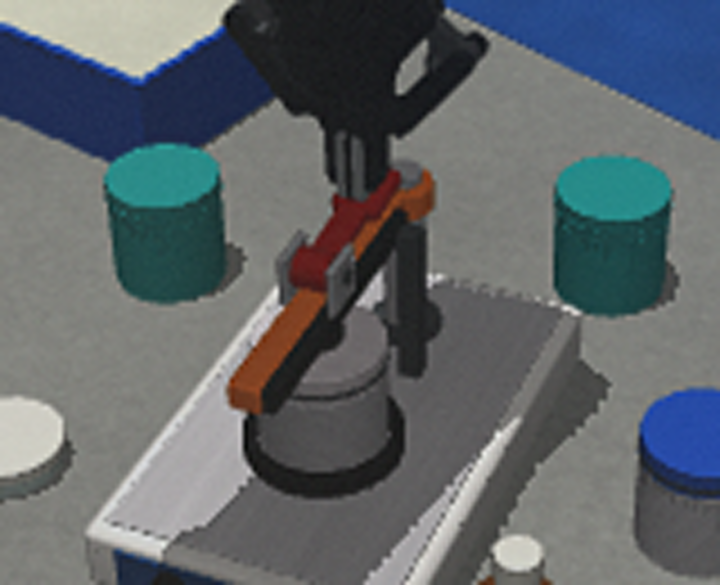

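The lever (crop 350,220) has followed the finger and is nearly level, with the strap still home. I'll finish the press with a force guard.

```bash
python3 - <<'E'
from h import *
x=pose(0,.055,0,.161);x[2]-=.012
h=env.movel(x,.02,stop_force=30);st(h);env.dwell(.4);st()
print("tip z",env.get_state()["tcp_pos"][2]-env.nose_length)
u=env.get_state()["tcp_pos"].copy();u[2]+=.1;env.movel(u,.12);st()
x=pose(0,.2,.2,.26);env.movel(x,.25);st()
p,d,c=cap("top");W=world(d,c)
hsv=cv2.cvtColor(p,cv2.COLOR_BGR2HSV);H,S=hsv[...,0],hsv[...,1]
m=((H<7)|(H>174))&(S>150);m[:165]=0;m[240:]=0;m[:,:260]=0;m[:,345:]=0
A=W[m];A=A[A[:,2]>.12];r=(A[:,:2]-P0)@dirs(0)[0]
for a in (.03,.04,.05,.06,.07,.08,.09):
    k=abs(r-a)<.005;print(a,k.sum(),np.median(A[k,2]) if k.any() else None)
m=(H>9)&(H<22)&(S>130)&(abs(W[...,2]-.141)<.008);m[:165]=0;m[270:]=0;m[:,:230]=0;m[:,365:]=0
Q=W[m][:,:2].astype(np.float32);l=cv2.fitLine(Q,cv2.DIST_HUBER,0,.01,.01).ravel();print(len(Q),np.degrees(np.arctan(l[1]/l[0])))
v,uu=np.mgrid[:400,:640]
for n,(a,b) in dict(spare=(371,173),bottle=(377,237),dish=(245,270)).items(): print(n,np.nanmedian(W[np.hypot(uu-a,v-b)<6],0).round(4))
cv2.imwrite("pics/t2.png",cv2.resize(p[140:300,190:400],None,fx=3.6,fy=3.6))
p,d,c=cap("side");cv2.imwrite("pics/s3.png",cv2.resize(p[130:260,220:380],None,fx=4.5,fy=4.5,interpolation=cv2.INTER_CUBIC))
E
```

```text
True 14.63 [0.5755 0.0484 0.2333] [-2.3 -0.2  9.4]
 15.03 [0.5755 0.0484 0.2334] [-2.8  0.6  9.7]
tip z 0.16077486950885705
 16.02 [0.5751 0.0483 0.3324] [-0.1 -0.7  0.6]
 17.17 [0.3632 0.1747 0.3325] [-0.3 -0.3 -0.1]
0.03 35 0.16028258259102277
0.04 61 0.16102416861757965
0.05 58 0.16052396505241684
0.06 51 0.16029066629843153
0.07 36 0.16049934216216488
0.08 39 0.16046682856806346
0.09 39 0.160133493867959
422 22.74606
spare [ 0.6471 -0.1174  0.0698]
bottle [ 0.5027 -0.1216  0.094 ]
dish [0.4356 0.1775 0.0186]
```

View pics/s3.png

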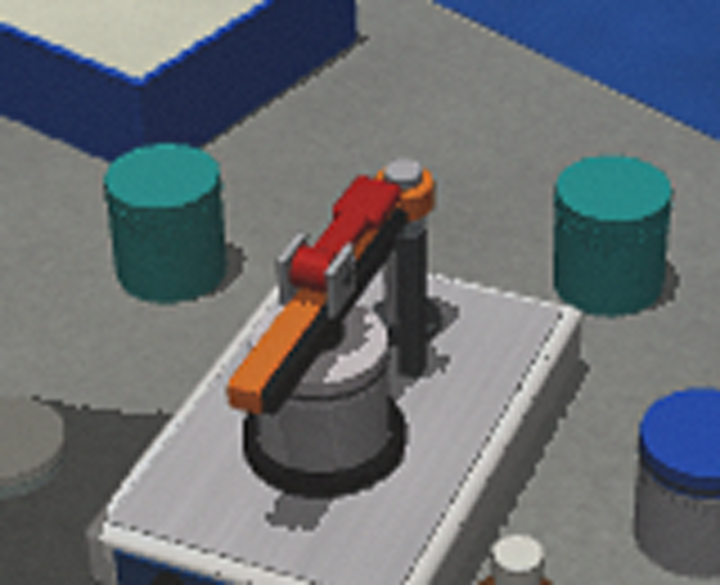

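The lever is level along the strap (paddle face flat at z≈0.1605). The strap is home, the jar is upright under the pad, and the arm is clear.

```bash
python3 - <<'E'
from h import *
job.job_done();st("done")
E
```

```text
the job is handed in; nothing more can be done
the job is handed in; nothing more can be done
```

The jar is clamped and I handed the job in at about 17 s; no verdict is reported. With the fingers closed, I pushed the strap home by its orange outer side until the 8 N force guard stopped it at the stop. I then pressed the cam lever down along its arc, and a 30 N force guard ended that press.

**Last checks:**
- **Strap:** its line measured 22.7° against a shaker yaw of 23.0°, so it is home to within about 0.01 rad.
- **Lever:** its upper face was level at 160–161 mm above the bench along its whole length; the expected height is 161 mm.
- **Bystanders:** the spare jar, bottle and dish were all within 1 mm of where they started.
- **Jar and arm:** the last picture shows the jar upright in its nest, and I moved the arm clear before handing in.

**Did not match or not checked:**
- **Force while swinging the lever:** the readings at each pause were about 0 N, where I expected about 4 N. A picture showed the lever had followed the finger, and the final press read about 10 N.
- **Pad force on the lid:** I could not measure it directly, so I infer it from the lever being fully down.

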